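Change the core adaptor of a label rewinder

TASK

Change the label rewinder over to narrow-core rolls: lift the two-winged core adaptor off the splined spindle (its locking screw is already out) and lay it flat and lengthwise in the empty oblong compartment of the adaptor tray, set down rather than dropped, and let go of it. Then take the narrower of the two round adaptors from the tray, turn it until its splines mesh with the spindle, slide it right down until its foot is flat on the platter, and finish still holding it pressed down there against the ejector spring, so that I can put the locking screw in. Leave the wider adaptor in its compartment and the label rolls where they are.

Things in the scene. Friction and masses are not known exactly. Their poses are not given: they have to be found in the camera images.
- rewinder: Label rewinder, fixed: grey housing 172 x 148 mm with a level round dark steel platter 132 mm across, its face 62 mm above the bench; the brake is on, so platter and spindle do not turn. The side with switch and knob faces -x. Origin: on the bench under the spindle axis; z up.
- spindle (a point): Spindle axis at the platter face; axes as the rewinder's. Upright bright steel spindle: 16 mm core with six splines 4 mm wide at yaw 0, 60, 120 ... deg, 27 mm over them, 22 mm high. An adaptor drops on only with its slots over the splines (play 7 deg, 1 mm); else it stops with its foot 22 mm above the platter. Fully home, its origin is at this point.
- spindle_tip (a point): Top of the spindle, 31 mm above the platter: a round tapered nose 9 mm long (7 mm across at the tip, 16 mm below) above the splines, which centres the bore.
- collar (a joint): Brass ejector collar, 32 mm across, round the foot of the spindle: how far it is pressed down (m). 0 = standing 8 mm above the platter (5 N to start it), 0.008 = flush with the platter (10 N). It springs back up when not held. An adaptor that only rests on it stands 8 mm short of home.
- wing_adaptor: Two-winged adaptor, white plastic, about 0.12 kg; at the start on the spindle, resting on the collar. Round hub 38 mm across, 36 mm high; two wings, to either hand along body x, end in shoes 26 mm wide, 80 mm over all and 30 mm high. Splined bore and hexagon as on the narrow one. Origin: centre of the underside; z up.
- narrow_adaptor: Round adaptor to be fitted, white plastic, about 0.09 kg: 38 mm across (40 at the foot), 36 mm high without its hexagon; at the start upright in a square compartment. Bore from below 32 mm deep with six slots (29 mm over them) between splines on a 19 mm circle; slots at yaw 0, 60, 120 ... deg of the body. Origin: centre of the underside; z up.
- narrow_hex (a point): Middle of the hexagon on top of the narrow adaptor, 46 mm above its origin: 24 mm over flats, 20 mm high, the place to grip from above. Its flats face yaw 0, 60, 120 ... deg of the body, so each flat stands over a slot of the bore.
- wing_hex (a point): Middle of the like hexagon (24 mm over flats, 20 mm high) on top of the two-winged adaptor, 46 mm above its origin; two flats face along the wings (body x), the others at 60 deg steps. The place to grip from above.
- wide_adaptor: The wider round adaptor, to be left alone: 50 mm across (52 at the foot), else of the same shape, height and hexagon as the narrow one, upright in the other square compartment. Origin: centre of the underside.
- adaptor_tray: Grey plastic tray, fixed to the bench, 152 x 164 x 24 mm, compartments 18 mm deep (floor 6 mm above the bench): at the -x side the oblong one and a small one with the thumb screw, at the +x side two of 60 x 60 mm, their centres 36 mm to +x and 40 mm to either side in y. Origin: centre of the underside.
- oblong_pocket (a point): Centre of the floor of the oblong compartment, axes as the tray's: 90 mm long along y, 48 mm wide along x, 18 mm deep, floor 6 mm above the bench. The two-winged adaptor belongs here foot down, wings along y, either way round.
- label_roll_a: White label roll 100 mm across and 67 mm high, standing behind the rewinder; to be left alone. Origin: centre of the underside.
- label_roll_b: White label roll 85 mm across and 69 mm high, standing behind the rewinder; to be left alone. Origin: centre of the underside.
Mind the look-alikes: they are no part of the job. What is shaped like the narrow_adaptor but black, brown or purple is not meant.

How it is judged (in metres and radians):
On the way:
1. the two-winged adaptor lies flat and lengthwise in the oblong compartment, let go of, while the spindle is still empty (z of wing_adaptor in the frame of oblong_pocket between -0.003 and 0.003 m and horizontal distance between wing_adaptor and oblong_pocket below 0.012 m and angle between wing_adaptor's own z axis and vertical below 0.06 rad and angle between the x axis of wing_adaptor and the y axis of oblong_pocket, either way round below 0.35 rad and contact force between the fingers and wing_adaptor below 0.1 N and horizontal distance between narrow_adaptor and spindle above 0.05 m), for 0.2 s.
At the end, for the whole second after the job is handed in: Winged adaptor flat on the oblong compartment floor (12 mm of centre, 0.35 rad), untouched; narrow adaptor meshed, within 3 mm of the axis, foot within 1.5 mm of the platter, collar in by 6.5 mm, fingers on it with over 3 N; wider adaptor within 20 mm of its start (z of wing_adaptor in the frame of oblong_pocket between -0.003 and 0.003 m and horizontal distance between wing_adaptor and oblong_pocket below 0.012 m and angle between each of wing_adaptor, narrow_adaptor's own z axis and vertical below 0.06 rad and angle between the x axis of wing_adaptor and the y axis of oblong_pocket, either way round below 0.35 rad and contact force between the fingers and wing_adaptor below 0.1 N and horizontal distance between narrow_adaptor and spindle below 0.003 m and z of narrow_adaptor in the frame of spindle below 0.0015 m and value of joint collar above 0.0065 m and contact force between the fingers and narrow_adaptor above 3 N and linear speed of narrow_adaptor below 0.02 m/s and distance of wide_adaptor from where it was at the start of the episode below 0.02 m and angle between wide_adaptor's own z axis and vertical below 0.1 rad); the arm keeps its last pose, push and grip.
It fails at once if a label roll is pushed more than 30 mm (distance of any of label_roll_a, label_roll_b from where it was at the start of the episode above 0.03 m).
It fails at once if the wider adaptor is taken from its compartment (moved more than 20 mm) (distance of wide_adaptor from where it was at the start of the episode above 0.02 m).
It fails at once if the two-winged or the narrow adaptor is dropped (falls untouched faster than 0.8 m/s) ((contact force between the fingers and wing_adaptor below 0.05 N and linear speed of wing_adaptor above 0.8 m/s) or (contact force between the fingers and narrow_adaptor below 0.05 N and linear speed of narrow_adaptor above 0.8 m/s)).
It also fails if it takes over 48 s, if anything falls off the work surface, if the arm or the gripper's body presses on something with over 40 N, if the wrist force passes 120 N, or if a joint passes its speed limit or range.

ROBOT

A 6-joint arm with a two-finger parallel gripper is mounted at the origin on a cart in front of the work surface, level with it; the furniture and walls round the work are solid. World frame = base frame: x ahead of the robot, y to its left, z up, the work surface at z = 0. Lengths are in m, angles in degrees, forces in N, time in s.
With the tool pointing down it reaches from about 0.25 to 0.725 m from the base axis. Payload 9.7 kg.
Tool frame: the origin (TCP) lies on the mounting face of the last link; the fingertips stand 173 mm ahead of it and the grasp point (between the pads) lies 155 mm ahead of it; z points along the fingers, y is the line along which they close (so a half turn about z gives the same grasp; the last joint's range is limited). The gripper opens to 85 mm and grips with 20 to 120 N. Pads are 22 mm wide; open, the fingers measure 114 mm over their backs; the gripper's body (76 mm by 85 mm) begins 54 mm behind the grasp point. The pads swing forward as they close: fully open they stand 13 mm farther back than shut.
Start: joints at [-70.703, 4.979, 10.078, 95.1, 0, 90], TCP at [0.182, -0.519, 0.405] pointing down, gripper open.
Joint ranges: [-179.16, 179.16], [-48.56, 103.87], [-65.8, 70.77], [-126.05, 130.52], [-82.76, 87.17], [-180, 180]. Speed limits (degrees/s): [127.2, 127.2, 147.25, 180, 180, 180].

INTERFACE

Orientations are given as [roll, pitch, yaw] about the fixed x, y, z axes, in that order (R = Rz(yaw) Ry(pitch) Rx(roll)).
In Python, from workcell import bot, camera, camera_model, outline_of, pinpoint gives the robot as it stands.
- The arm moves only by the tool move_arm, never from a script. Its arguments are lists of equal length, an entry for each row: "jaw": the closure, from 0 (fully open) to 1 (shut); "delta_pos": the shift along the world's x, y, z in m, a list of three; "yaw": the turn about the world's z in rad. In form: {"jaw": [jaw, ...], "delta_pos": [[dx, dy, dz], ...], "yaw": [yaw, ...]}. A call has 1 to 10 rows; each row shifts and turns the commanded pose from where the row before left it; what a row does not reach is not made up. A row lasts 1/12 s, in which the tool goes at most 41.7 mm and 7.16 degrees, less where a joint would pass 70% of its speed; a pose out of reach is approached as far as the arm can. A call with a gripper value outside its range is refused whole. The fingers move at their own pace and stop on an object; "force" is the grip in N (left out, the last holds). Time passes only in rows, so rows that do not move let the fingers close. It gives the time, the measured TCP pose, the force, the opening and the grip force at its end, in the units of the state.
- bot.get_obs(): the state, without advancing time (a new reading comes with each control period).
- camera(name): name is "scene" or "top" or "wrist"; returns the picture (480x640x3 uint8, red, green, blue); there is no depth.
- camera_model(name): a dict with "fx", "fy", "cx", "cy" (pixels), "k1" (the pictures are not rectified: a ray, as slopes to the right and down, at radius r is drawn at 1 + k1 r^2 times it, then the intrinsics apply), "R" (3x3) and "t" (3): a world point X has camera coordinates R X + t. Camera axes: x right, y down, z forward; pixel columns grow to the right and rows downward; lengths in m; the calibration is good to about 2 mm. A picture is of the moment at which its call begins: read the wrist's pose just before it. camera_model takes no time and is no camera call; for the wrist camera it gives the pose at the moment of the call.
- bot.job_done(): hands the job in; it is judged then, once.
Trained networks look in the newest picture that a camera, given by its name, has taken for a name from the list of things; names that differ only in an ending like _2 or _b are one class to them, and where a whole thing is asked for, a point or a joint stands for the part that bears it (a point fixed in the world has none). Each returns a list of dicts, best first, with "confidence" (0 to 1); they miss things now and then, are a little off and sometimes report something else, mostly with a low value. They report only what shows in the picture. A call takes as long as a camera call. They do not tell look-alikes from the thing itself.
- outline_of(camera, thing): "mask" (480x640 bool, what is visible of it) and "xy" ([column, row] in pixels, amid what is visible of it).
- pinpoint(camera, thing): "xy" ([column, row] in pixels: a listed point, or the origin of a listed thing).
The state is a dict: "time": time; "q": joint angles; "qd": joint speeds; "joint_efforts": joint torques, N m; "ee_pos": TCP position; "tcp_rot": TCP orientation; "wrist_force": force on the tool from outside, world axes, zero at the start; "torque": the same for the moment, N m; "opening": finger opening in m; "grasp_force": force on a finger pad.
Only numpy, scipy, OpenCV 4.12 (cv2) and the standard library are available. Lean on these libraries where they do the work, as an engineer would, in place of code of your own. Each camera call takes 0.05 s, during which the arm holds its last target. There are 200 camera calls.

## Working session

There is one attempt and no reset: what is moved stays moved. The work goes in short steps, Python scripts to look and compute and a tool call to move; the robot and the scene stay as the last step left them, time stands still between calls to the robot, and variables do not carry over. Pictures are saved under pics/ and viewed, at most 13 in all, crops included, and the job is handed in when it is done.

Besides the shell and the picture viewer there is one more tool, called as name(argument=value, ...), one argument or row to a line, values as JSON. move_arm: Moves the arm, as the interface text tells. Its arguments: {"type":"object","properties":{"jaw":{"type":"array"},"delta_pos":{"type":"array"},"yaw":{"type":"array"},"force":{"type":"number"}},"required":["jaw","delta_pos","yaw"]}

```bash
mkdir -p pics
cat > h.py <<'E'
import numpy as np, cv2
from workcell import bot, camera, camera_model, outline_of, pinpoint
def ray(m,xy):
    K=np.array([[m['fx'],0,m['cx']],[0,m['fy'],m['cy']],[0,0,1.]])
    p=cv2.undistortPoints(np.array([[xy]],float),K,np.array([m['k1'],0,0,0.]))[0,0]
    R=np.array(m['R']);t=np.array(m['t'])
    return -R.T@t, R.T@np.array([p[0],p[1],1])
def atz(m,xy,z):
    o,d=ray(m,xy); return o+d*(z-o[2])/d[2]
def proj(m,X):
    R=np.array(m['R']);t=np.array(m['t']);c=R@np.array(X)+t;p=c[:2]/c[2];p=p*(1+m['k1']*(p@p))
    return np.array([m['fx']*p[0]+m['cx'],m['fy']*p[1]+m['cy']])
def save(n,img): cv2.imwrite('pics/'+n,img[:,:,::-1])
E
python3 - <<'E'
from h import *
zs={'spindle_tip':.093,'wing_hex':.116,'narrow_hex':.052,'wide_adaptor':.006,'oblong_pocket':.006,'adaptor_tray':0,'rewinder':0,'label_roll_a':0,'narrow_adaptor':.006,'wing_adaptor':.07}
for c in ['top','scene']:
    im=camera(c); save(c+'0.png',im); m=camera_model(c); print(c,np.round(-np.array(m['R']).T@m['t'],3))
    for n,z in zs.items():
        for r in pinpoint(c,n)[:4]: print(n,round(r['confidence'],2),np.round(r['xy'],1),np.round(atz(m,r['xy'],z),4))
print(bot.get_obs())
E
```

```text
top [0.282 0.2   1.231]
spindle_tip 0.66 [387.5 241.1] [0.5087 0.0295 0.093 ]
spindle_tip 0.35 [386.  242.9] [0.5048 0.0333 0.093 ]
wing_hex 0.66 [393.4 234.3] [0.5186 0.0184 0.116 ]
narrow_hex 0.74 [224.4 332.5] [0.3313 0.4123 0.052 ]
narrow_hex 0.65 [313.8 236.7] [0.5393 0.1953 0.052 ]
narrow_hex 0.51 [252.8 238.9] [0.5438 0.3386 0.052 ]
narrow_hex 0.49 [320.7 275.7] [0.4461 0.1855 0.052 ]
wide_adaptor 0.92 [222.1 253.8] [0.5222 0.4201 0.006 ]
oblong_pocket 0.86 [259.2 271.5] [0.4727 0.3319 0.006 ]
adaptor_tray 0.72 [244.6 262.9] [0.4971 0.3671 0.    ]
rewinder 0.62 [384.3 248.8] [0.5087 0.0252 0.    ]
label_roll_a 0.73 [401.  161.8] [ 0.7298 -0.0388  0.    ]
label_roll_a 0.61 [342.8 160.5] [0.7431 0.1085 0.    ]
narrow_adaptor 0.8 [317.2 275.6] [0.4533 0.1933 0.006 ]
narrow_adaptor 0.79 [313.4 244. ] [0.5312 0.1972 0.006 ]
narrow_adaptor 0.63 [252.8 239.6] [0.5523 0.3441 0.006 ]
narrow_adaptor 0.52 [256.5 273.6] [0.4681 0.3387 0.006 ]
scene [-0.346  0.609  0.851]
spindle_tip 0.83 [390.8 238.5] [0.5117 0.0259 0.093 ]
wing_hex 0.66 [390.8 232.4] [0.5045 0.0317 0.116 ]
narrow_hex 0.7
[... 844 characters left out ...]
.1] [0.5147 0.033  0.07  ]
{'time': 1.1, 'q': array([-7.07030558e+01,  4.97893151e+00,  1.00777577e+01,  9.50990352e+01,
       -7.53618889e-04,  9.00018140e+01]), 'qd': array([ 0.03799683, -0.05141059,  0.06431237,  0.13087576,  0.09968352,
        0.06458136]), 'joint_efforts': array([ 2.49667733e-03, -5.20110941e+01,  4.64861226e+01,  1.77066242e-03,
        2.13211251e-04, -3.34769545e-06]), 'ee_pos': array([ 0.18175319, -0.51909882,  0.40467975]), 'tcp_rot': array([-1.79999791e+02,  7.53625507e-04,  1.92951302e+01]), 'wrist_force': array([ 0.53783759, -0.11703676,  0.54421512]), 'torque': array([ 0.02637259, -0.00646333, -0.0023907 ]), 'grasp_force': 0.0, 'opening': 0.08534863825962698}
```

View pics/top0.png

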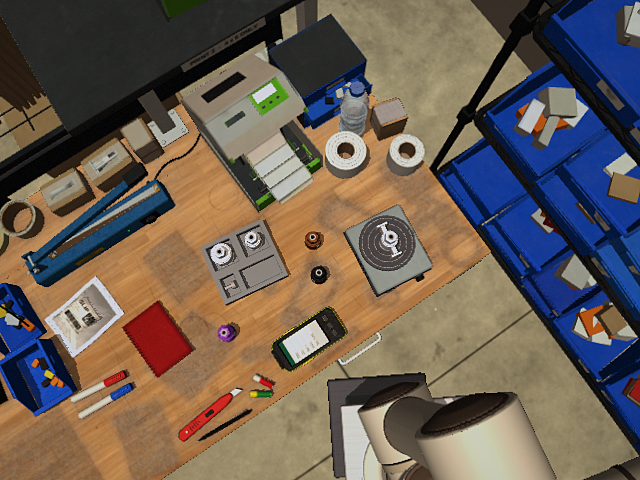

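View pics/scene0.png

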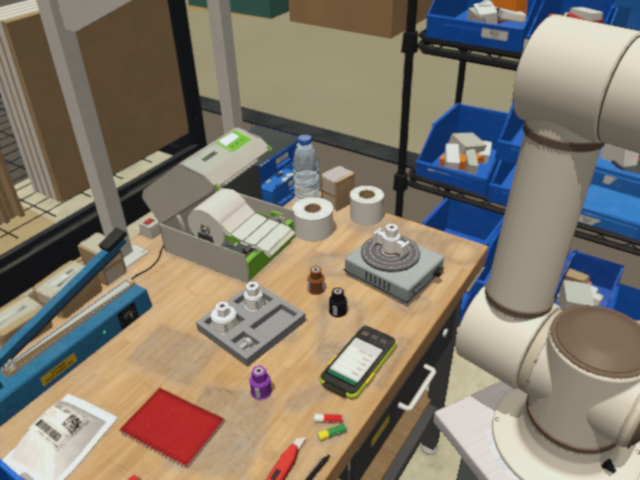

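Candidates shaped like the narrow adaptor in the top view: white small (253,240) in the tray, white wide (221,252), brown (313,240), black (319,274), purple (227,332). I choose the white one at (253,240), in the square compartment at -y. First I move above the rewinder for a close look.

move_arm(
  jaw=[0,0,0,0,0,0,0,0,0,0],
  delta_pos=[
    [0.0205,0.034,0],
    [0.0205,0.034,0],
    [0.0205,0.034,0],
    [0.0205,0.034,0],
    [0.0205,0.034,0],
    [0.0205,0.034,0],
    [0.0205,0.034,0],
    [0.0205,0.034,0],
    [0.0205,0.034,0],
    [0.0205,0.034,0],
  ],
  yaw=[0,0,0,0,0,0,0,0,0,0],
)

```text
time: 1.93
ee_pos: [0.3871, -0.1772, 0.405]
tcp_rot: [180.0, -0.0, 19.3]
wrist_force: [1.1, -0.9, 0.1]
opening: 0.0857
grasp_force: 0.0
```

move_arm(
  jaw=[0,0,0,0,0,0],
  delta_pos=[
    [0.02,0.034,0],
    [0.02,0.034,0],
    [0.02,0.034,0],
    [0.02,0.034,0],
    [0.01,0.034,0],
    [0,0,0],
  ],
  yaw=[0,0,0,0,0,0],
)

```text
time: 2.43
ee_pos: [0.4781, -0.0046, 0.4041]
tcp_rot: [-179.9, -0.0, 19.6]
wrist_force: [-0.4, -0.3, -0.5]
opening: 0.0852
grasp_force: 0.0
```

Run:
```python
from h import *
m=camera_model('wrist'); im=camera('wrist'); save('w1.png',im)
o=bot.get_obs(); print(o['time'],o['ee_pos'],o['tcp_rot'],-np.array(m['R']).T@m['t'])
for n,z in {'spindle_tip':.093,'wing_hex':.116,'wing_adaptor':.07,'rewinder':0,'spindle':.062}.items():
    for r in pinpoint('wrist',n)[:3]: print(n,round(r['confidence'],2),np.round(r['xy'],1),np.round(atz(m,r['xy'],z),4))
```

```text
2.4833 [ 0.47742843 -0.00647162  0.40425394] [-1.79969849e+02  3.42371752e-02  1.95626769e+01] [0.55674973 0.02302683 0.37509561]
wing_hex 0.84 [295.8 172.7] [0.5166 0.026  0.116 ]
wing_adaptor 0.9 [299.9 166.6] [0.5152 0.0249 0.07  ]
rewinder 0.83 [302.5 157.8] [0.5147 0.0257 0.    ]
```

View pics/w1.png

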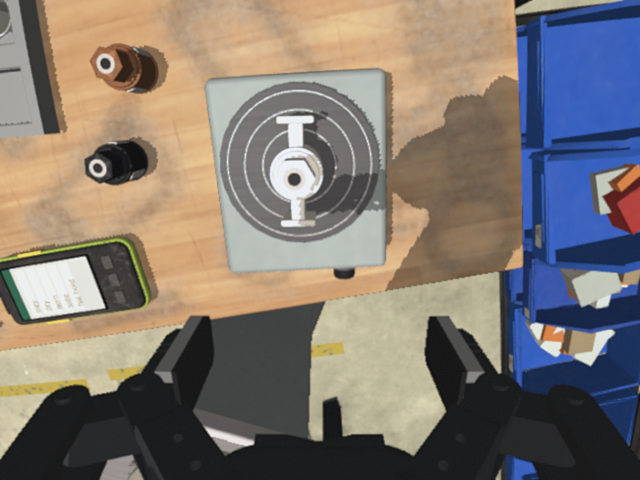

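The wrist view shows the two-winged adaptor on the spindle, with its hex at (296,172). The wings run vertically in the picture, with shoes at about (295,119) and (297,223). Brown (110,65) and black (115,165) look-alikes are on the bench. I'll refine position and yaw.

Run:
```python
from h import *
m=camera_model('wrist'); im=cv2.imread('pics/w1.png')[:,:,::-1]
camera('wrist')
r=outline_of('wrist','wing_adaptor')[0]; M=r['mask']; print(r['confidence'],M.sum())
c,R=None,None
ys,xs=np.nonzero(M); pts=np.array([atz(m,(x,y),.1)[:2] for x,y in zip(xs,ys)])
print('mask centroid',pts.mean(0)); u,s,v=np.linalg.svd(pts-pts.mean(0),full_matrices=False); print('axis yaw',np.degrees(np.arctan2(v[0,1],v[0,0])), (pts@v[0]).ptp() if hasattr(pts,'ptp') else np.ptp(pts@v[0]))
for p in [(295,119),(297,223)]: print(atz(m,p,.1))
# platter ring: points on outer rim of dark disc
hsv=cv2.cvtColor(im,cv2.COLOR_RGB2GRAY); 
d=np.array(im).astype(int); dark=((d.sum(2)<330)&(abs(d[:,:,0]-d[:,:,2])<30)).astype(np.uint8)
dark[:, :215]=0; dark[:,386:]=0; dark[:75]=0; dark[245:]=0
dark=cv2.morphologyEx(dark,cv2.MORPH_CLOSE,np.ones((9,9)))
n,l,st,ce=cv2.connectedComponentsWithStats(dark); k=1+np.argmax(st[1:,4]); print(st[k])
cs,_=cv2.findContours((l==k).astype(np.uint8),0,2); h=cv2.convexHull(max(cs,key=len))[:,0]
w=np.array([atz(m,p,.062)[:2] for p in h.astype(float)],np.float32)
A=np.c_[2*w,np.ones(len(w))]; s=np.linalg.lstsq(A.astype(float),(w**2).sum(1).astype(float),rcond=None)[0]
print('circle',s[:2],np.sqrt(s[2]+s[:2]@s[:2]))
for a,b in [((207,80),(230,272)),((384,70),(387,265)),((207,80),(384,70)),((230,272),(387,265))]:
    q=atz(m,b,.055)-atz(m,a,.055); print(np.degrees(np.arctan2(q[1],q[0])),np.linalg.norm(q))
```

```text
0.95 3539
mask centroid [0.51408289 0.02516905]
axis yaw -160.3557854909002 0.07966250923751123
[0.5483379  0.03218809 0.1       ]
[0.4768155  0.00720653 0.1       ]
[ 259   82  127  160 7957]
circle [0.51368686 0.01475464] 0.06527639243162975
-158.4597346640419 0.1660542137499369
-156.94882101827588 0.16622560841410297
-67.99734428998867 0.1410613578053348
-68.05602885144901 0.14544330531428865
```

move_arm(
  jaw=[0,0,0,0,0,0,0,0,0,0],
  delta_pos=[
    [0.0038,0.0032,0],
    [0.0038,0.0032,0],
    [0.0038,0.0032,-0.01],
    [0.0038,0.0032,-0.01],
    [0.0038,0.0032,-0.01],
    [0.0038,0.0032,-0.01],
    [0.0038,0.0032,-0.01],
    [0.0038,0.0032,-0.01],
    [0.0038,0.0032,-0.01],
    [0.0034,0.0032,-0.01],
  ],
  yaw=[-0.12,-0.12,-0.12,-0.12,-0.12,-0.12,-0.12,-0.12,-0.12,-0.12],
)

```text
time: 3.67
ee_pos: [0.4375, -0.2364, 0.3218]
tcp_rot: [-169.7, 0.2, -30.6]
wrist_force: [1.3, -0.2, 0.2]
opening: 0.0857
grasp_force: 0.0
```

move_arm(
  jaw=[0,0,0,0,0],
  delta_pos=[
    [0,0,0],
    [0,0,0],
    [0,0,0],
    [0,0,0],
    [0,0,0],
  ],
  yaw=[-0.12,-0.12,-0.12,-0.01,0],
)

```text
time: 4.08
ee_pos: [0.3716, -0.3227, 0.3199]
tcp_rot: [-165.7, 0.3, -44.1]
wrist_force: [0.5, -0.2, 0.1]
opening: 0.0852
grasp_force: 0.0
```

Run:
```python
from h import *
m=camera_model('wrist'); im=camera('wrist'); save('w2.png',im)
o=bot.get_obs(); print(o['time'],o['ee_pos'],o['tcp_rot'],-np.array(m['R']).T@m['t'])
for n,z in {'spindle_tip':.093,'wing_hex':.116,'wing_adaptor':.07,'rewinder':0,'spindle':.062}.items():
    for r in pinpoint('wrist',n)[:3]: print(n,round(r['confidence'],2),np.round(r['xy'],1),np.round(atz(m,r['xy'],z),4))
r=outline_of('wrist','wing_adaptor')[0]; M=r['mask']
ys,xs=np.nonzero(M); pts=np.array([atz(m,(x,y),.1)[:2] for x,y in zip(xs,ys)])
print(pts.mean(0)); u,s,v=np.linalg.svd(pts-pts.mean(0),full_matrices=False); print('axis yaw',np.degrees(np.arctan2(v[0,1],v[0,0])),np.ptp(pts@v[0]))
```

```text
4.1333 [ 0.37248882 -0.32169997  0.31997028] [-165.64756233    0.29567604  -43.97622697] [ 0.43691806 -0.37462648  0.29144454]
wing_adaptor 0.79 [ 39.  358.1] [0.5163 0.0288 0.07  ]
rewinder 0.73 [ 91.6 325.8] [0.5148 0.0323 0.    ]
spindle 0.76 [ 43.4 353.4] [0.5184 0.0316 0.062 ]
[0.50778952 0.00222666]
axis yaw 73.97821186752904 0.13347898589867443
```

View pics/w2.png

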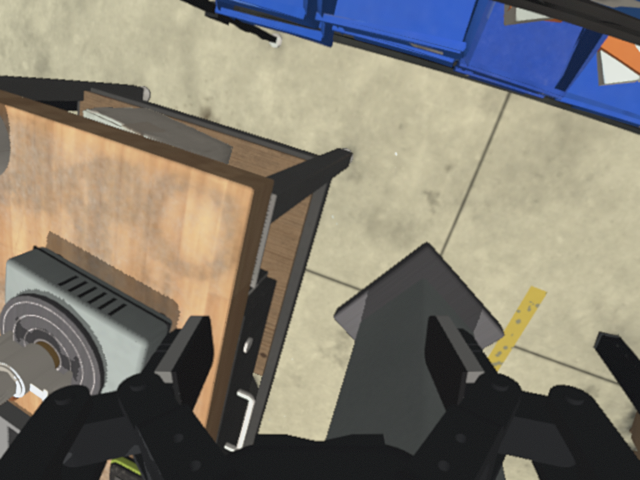

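Run:
```python
from h import *
o=bot.get_obs(); print(o['q'],o['ee_pos'],o['tcp_rot'])
```

```text
[-43.77794955  -3.69435042  -8.43676465  85.57395533  14.35047091
 179.94218117] [ 0.37404651 -0.32011217  0.319897  ] [-165.6492268     0.30203886  -43.72193401]
```

The requested turn ran joint 6 into its limit, and the arm swung aside without touching anything. Yaw = j1+180−j6, so I'll use yaw ≈110 instead.

move_arm(
  jaw=[0,0,0,0],
  delta_pos=[
    [0,0,0.01],
    [0,0,0.01],
    [0,0,0.01],
    [0,0,0.01],
  ],
  yaw=[0.12,0.12,0.12,0.12],
)

```text
time: 4.77
ee_pos: [0.3739, -0.3203, 0.3603]
tcp_rot: [-165.6, 0.3, -15.9]
wrist_force: [-0.2, -0.4, 0.3]
opening: 0.0854
grasp_force: 0.0
```

The swing left a 14° tilt that moves can't command away directly. It came from joint 5 compensating at the +180° stop of joint 6, so I'll undo it symmetrically at the −180° stop.

move_arm(
  jaw=[0,0,0,0,0,0,0,0,0,0],
  delta_pos=[
    [0,0,0.01],
    [0,0,0.01],
    [0,0,0.01],
    [0,0,0.01],
    [0,0,0],
    [0,0,0],
    [0,0,0],
    [0,0,0],
    [0,0,0],
    [0,0,0],
  ],
  yaw=[0.124,0.124,0.124,0.124,0.124,0.124,0.124,0.124,0.124,0.124],
)

```text
time: 5.6
ee_pos: [0.374, -0.3203, 0.3997]
tcp_rot: [-165.6, 0.3, 55.2]
wrist_force: [-0.5, -1.0, -0.0]
opening: 0.0856
grasp_force: 0.0
```

move_arm(
  jaw=[0,0,0,0,0,0,0,0,0,0],
  delta_pos=[
    [0,0,0],
    [0,0,0],
    [0,0,0],
    [0,0,0],
    [0,0,0],
    [0,0,0],
    [0,0,0],
    [0,0,0],
    [0,0,0],
    [0,0,0],
  ],
  yaw=[0.124,0.124,0.124,0.124,0.124,0.124,0.124,0.124,0.124,0.124],
)

```text
time: 6.43
ee_pos: [0.374, -0.3203, 0.3998]
tcp_rot: [-165.6, 0.3, 126.2]
wrist_force: [-0.3, 0.2, 0.6]
opening: 0.0854
grasp_force: 0.0
```

move_arm(
  jaw=[0,0,0,0,0,0,0,0,0,0],
  delta_pos=[
    [0,0,0],
    [0,0,0],
    [0,0,0],
    [0,0,0],
    [0,0,0],
    [0,0,0],
    [0,0,0],
    [0,0,0],
    [0,0,0],
    [0,0,0],
  ],
  yaw=[0.124,0.124,0.124,0.124,0.124,0.124,0.124,0.124,0.124,0.124],
)

```text
time: 7.27
ee_pos: [0.3739, -0.3201, 0.4]
tcp_rot: [-165.6, 0.3, -162.7]
wrist_force: [0.0, -0.1, 0.8]
opening: 0.0853
grasp_force: 0.0
```

move_arm(
  jaw=[0,0,0,0,0,0,0,0,0,0],
  delta_pos=[
    [0,0,0],
    [0,0,0],
    [0,0,0],
    [0,0,0],
    [0,0,0],
    [0,0,0],
    [0,0,0],
    [0,0,0],
    [0,0,0],
    [0,0,0],
  ],
  yaw=[0.124,0.124,0.124,0.124,0.124,0.124,0.124,0.124,0.124,0.124],
)

```text
time: 8.1
ee_pos: [0.3738, -0.3202, 0.4]
tcp_rot: [-165.6, 0.3, -91.7]
wrist_force: [-0.1, -0.0, 0.3]
opening: 0.0855
grasp_force: 0.0
```

Run:
```python
from h import *
o=bot.get_obs(); print(o['q'],o['ee_pos'],o['tcp_rot'])
```

```text
[ -42.74967503   -9.61324764   -5.22988086   83.62134887    9.60556441
 -130.09735387] [ 0.37382647 -0.3201983   0.39998489] [-165.61550374    0.29378163  -91.70836102]
```

move_arm(
  jaw=[0,0,0,0,0,0,0,0,0,0],
  delta_pos=[
    [0,0,0],
    [0,0,0],
    [0,0,0],
    [0,0,0],
    [0,0,0],
    [0,0,0],
    [0,0,0],
    [0,0,0],
    [0,0,0],
    [0,0,0],
  ],
  yaw=[0.124,0.124,0.124,0.124,0.124,0.124,0.124,0.124,0.124,0.124],
)

```text
time: 8.93
ee_pos: [0.4365, -0.2207, 0.4021]
tcp_rot: [-170.1, 0.4, -29.1]
wrist_force: [0.2, -0.8, -0.4]
opening: 0.0857
grasp_force: 0.0
```

Run:
```python
from h import *
o=bot.get_obs(); print(o['q'],o['ee_pos'],o['tcp_rot'])
```

```text
[ -29.06229969   -3.24128859    1.28576294   94.93068326    9.86074942
 -179.94125396] [ 0.43652962 -0.22072825  0.40211909] [-170.13966341    0.41369202  -29.12017938]
```

move_arm(
  jaw=[0,0,0,0,0,0,0],
  delta_pos=[
    [0,0,0],
    [0,0,0],
    [0,0,0],
    [0,0,0],
    [0,0,0],
    [0,0,0],
    [0,0,0],
  ],
  yaw=[0.124,0.124,0.124,0.124,0.124,0,0],
)

```text
time: 9.52
ee_pos: [0.4804, -0.045, 0.4045]
tcp_rot: [-177.0, 0.5, -6.1]
wrist_force: [-0.4, 0.5, -0.4]
opening: 0.0854
grasp_force: 0.0
```

move_arm(
  jaw=[0,0,0,0],
  delta_pos=[
    [0,0,0],
    [0,0,0],
    [0,0,0],
    [0,0,0],
  ],
  yaw=[0.124,0.124,0,0],
)

```text
time: 9.85
ee_pos: [0.479, 0.0254, 0.4047]
tcp_rot: [-179.8, 0.6, 2.9]
wrist_force: [0.1, -1.5, 0.6]
opening: 0.0858
grasp_force: 0.0
```

Tilt is down to 0.6°. Now I align with the wings (yaw −70.4, well inside the j6 range) and take a close look.

move_arm(
  jaw=[0,0,0,0,0,0,0,0,0,0],
  delta_pos=[
    [0.0036,0,0],
    [0.0036,0,0],
    [0.0036,0,0],
    [0.0036,0,-0.01],
    [0.0036,0,-0.01],
    [0.0036,0,-0.01],
    [0.0036,0,-0.01],
    [0.0036,0,-0.01],
    [0.0036,0,-0.01],
    [0.0036,0,-0.01],
  ],
  yaw=[-0.12,-0.12,-0.12,-0.12,-0.12,-0.12,-0.12,-0.12,-0.12,-0.12],
)

```text
time: 10.68
ee_pos: [0.5153, 0.0228, 0.3342]
tcp_rot: [-179.8, 0.6, -66.5]
wrist_force: [-0.1, 0.6, -0.2]
opening: 0.0859
grasp_force: 0.0
```

move_arm(
  jaw=[0,0,0],
  delta_pos=[
    [0,0,0],
    [0,0,0],
    [0,0,0],
  ],
  yaw=[-0.08,0,0],
)

```text
time: 10.93
ee_pos: [0.5151, 0.0233, 0.3348]
tcp_rot: [-179.8, 0.6, -70.5]
wrist_force: [0.0, -0.6, 0.7]
opening: 0.0855
grasp_force: 0.0
```

```bash
cat > look.py <<'E'
from h import *
import sys
m=camera_model('wrist'); im=camera('wrist'); save(sys.argv[1],im)
o=bot.get_obs(); print(o['time'],o['ee_pos'],o['tcp_rot'],o['q'])
g=o['ee_pos']
from scipy.spatial.transform import Rotation as Ro
R=Ro.from_euler('xyz',o['tcp_rot'],degrees=True).as_matrix()
print('grasp pt',g+R@[0,0,.155],'its px',proj(m,g+R@[0,0,.155]))
for a in sys.argv[2:]:
    n,z=a.split(':')
    for r in pinpoint('wrist',n)[:3]: print(n,round(r['confidence'],2),np.round(r['xy'],1),np.round(atz(m,r['xy'],float(z)),4))
E
python3 look.py w3.png wing_hex:.116 wing_adaptor:.07 spindle_tip:.093
```

```text
10.9833 [0.51510574 0.02355535 0.33497383] [-179.81222381    0.59428725  -70.43494187] [   2.48338166   -0.58946562   -3.38111109   87.20342042    0.62322678
 -107.08067579]
grasp pt [0.51504602 0.0252403  0.179983  ] its px [320.63570173 341.61751562]
wing_hex 0.82 [325.2 276.4] [0.5122 0.0255 0.116 ]
wing_adaptor 0.7 [322.8 246.4] [0.5134 0.0249 0.07  ]
```

View pics/w3.png

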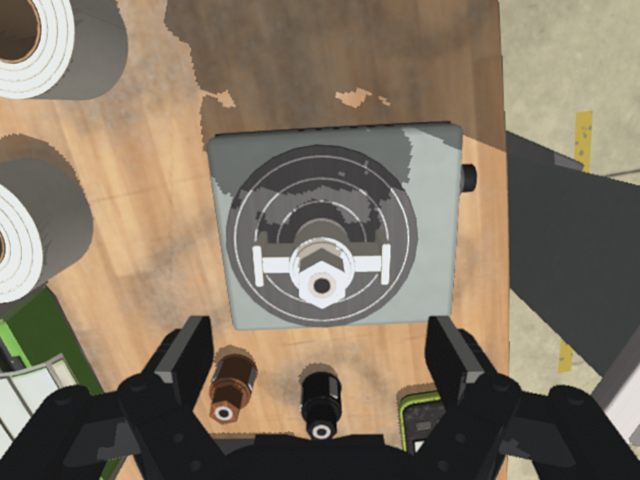

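The view shows the winged adaptor centred at (322,268) between the fingers with the wings level, about 2° counter-clockwise. I'll correct, descend and grip.

move_arm(
  jaw=[0,0,0,0,0,0],
  delta_pos=[
    [-0.0015,0,-0.014],
    [0,0,-0.014],
    [0,0,-0.014],
    [0,0,-0.012],
    [0,0,-0.002],
    [0,0,0],
  ],
  yaw=[0.03,0,0,0,0,0],
)

```text
time: 11.63
ee_pos: [0.5133, 0.0246, 0.2782]
tcp_rot: [-179.9, 0.6, -68.8]
wrist_force: [-0.2, -0.9, 0.2]
opening: 0.0854
grasp_force: 0.0
```

move_arm(
  jaw=[0.6,0.9,0.9,0.9,0.9,0.9,0.9,0.9],
  delta_pos=[
    [0,0,0],
    [0,0,0],
    [0,0,0],
    [0,0,0],
    [0,0,0],
    [0,0,0],
    [0,0,0],
    [0,0,0],
  ],
  yaw=[0,0,0,0,0,0,0,0],
  force=40,
)

```text
time: 12.3
ee_pos: [0.5136, 0.0246, 0.2791]
tcp_rot: [-179.8, 0.6, -68.8]
wrist_force: [-1.2, 0.4, 4.3]
opening: 0.0229
grasp_force: 44.3
```

move_arm(
  jaw=[0.9,0.9,0.9,0.9,0.9,0.9],
  delta_pos=[
    [0,0,0.006],
    [0,0,0.01],
    [0,0,0.012],
    [0,0,0.012],
    [0,0,0.012],
    [0,0,0.012],
  ],
  yaw=[0,0,0,0,0,0],
)

```text
time: 12.8
ee_pos: [0.5136, 0.0246, 0.3444]
tcp_rot: [-179.8, 0.6, -68.8]
wrist_force: [0.8, -0.4, -1.9]
opening: 0.0229
grasp_force: 43.6
```

```bash
python3 look.py w4.png wing_hex:.18
python3 - <<'E'
from h import *
# tray from top & scene
for c in ['top','scene']:
    im=camera(c); m=camera_model(c)
    for n,z in {'narrow_hex':.052,'wide_adaptor':.006,'oblong_pocket':.006,'adaptor_tray':0,'narrow_adaptor':.006,'spindle':.062,'spindle_tip':.093}.items():
        for r in pinpoint(c,n)[:4]: print(c,n,round(r['confidence'],2),np.round(atz(m,r['xy'],z),4))
    r=outline_of(c,'adaptor_tray')[0]; M=r['mask'].astype(np.uint8)
    cs,_=cv2.findContours(M,0,2); h=max(cs,key=cv2.contourArea)[:,0]
    w=np.array([atz(m,p,.024)[:2] for p in h.astype(float)],np.float32); print(c,'tray',cv2.minAreaRect(w))
E
```

```text
12.85 [0.51377407 0.0246294  0.34679913] [-179.6208681     0.52984149  -68.77209684] [   2.60935498   -0.82492453   -2.31084913   88.32393067    0.62314951
 -108.61576113]
grasp pt [0.51421115 0.02633682 0.19180916] its px [319.30283129 344.00205386]
wing_hex 0.7 [188.2 456.5] [0.5475 0.1194 0.18  ]
wing_hex 0.6 [320.  328.5] [0.5138 0.0267 0.18  ]
wing_hex 0.34 [322.5 214.9] [ 0.5305 -0.0187  0.18  ]
top narrow_hex 0.66 [0.5438 0.3355 0.052 ]
top narrow_hex 0.61 [0.4559 0.1859 0.052 ]
top narrow_hex 0.56 [0.5402 0.2018 0.052 ]
top narrow_hex 0.56 [0.3318 0.4098 0.052 ]
top wide_adaptor 0.94 [0.5207 0.4206 0.006 ]
top wide_adaptor 0.18 [0.5475 0.3442 0.006 ]
top oblong_pocket 0.87 [0.4708 0.332  0.006 ]
top oblong_pocket 0.68 [0.5044 0.0305 0.006 ]
top oblong_pocket 0.47 [0.7413 0.1046 0.006 ]
top adaptor_tray 0.9 [0.5073 0.3633 0.    ]
top adaptor_tray 0.36 [0.512  0.0269 0.    ]
top narrow_adaptor 0.83 [0.5421 0.3452 0.006 ]
top narrow_adaptor 0.83 [0.4595 0.1907 0.006 ]
top narrow_adaptor 0.63 [0.3329 0.4161 0.006 ]
top narrow_adaptor 0.61 [0.5367 0.2047 0.006 ]
top spindle 0.95 [
[... 206 characters left out ...]
3303 0.4156 0.052 ]
scene narrow_hex 0.83 [0.5375 0.3445 0.052 ]
scene narrow_hex 0.83 [0.5396 0.2004 0.052 ]
scene narrow_hex 0.67 [0.4481 0.1983 0.052 ]
scene wide_adaptor 0.77 [0.5163 0.4168 0.006 ]
scene wide_adaptor 0.64 [ 0.6138 -0.0491  0.006 ]
scene oblong_pocket 0.86 [0.472  0.3309 0.006 ]
scene adaptor_tray 0.71 [0.4922 0.3671 0.    ]
scene narrow_adaptor 0.84 [0.5323 0.1986 0.006 ]
scene narrow_adaptor 0.84 [0.3232 0.4115 0.006 ]
scene narrow_adaptor 0.82 [0.5434 0.3422 0.006 ]
scene narrow_adaptor 0.75 [0.4383 0.1992 0.006 ]
scene spindle 0.6 [0.5129 0.0228 0.062 ]
scene tray ((0.48483431339263916, 0.368630975484848), (0.1696775108575821, 0.17708618938922882), 21.521400451660156)
```

Lifted off and free; tray at about (0.497,0.367). I carry the adaptor to a viewing spot just short of the oblong pocket.

move_arm(
  jaw=[0.9,0.9,0.9,0.9,0.9,0.9,0.9,0.9,0.9,0.9],
  delta_pos=[
    [-0.0085,0.022,0],
    [-0.0085,0.022,0],
    [-0.0085,0.022,0],
    [-0.0085,0.022,0],
    [-0.0085,0.022,0],
    [-0.0085,0.022,0],
    [-0.0085,0.022,0],
    [-0.0085,0.022,0],
    [-0.0085,0.022,0],
    [-0.0085,0.022,0],
  ],
  yaw=[0.116,0.116,0.116,0.116,0.116,0.116,0.116,0.116,0.116,0.116],
)

```text
time: 14.63
ee_pos: [0.4279, 0.2456, 0.3428]
tcp_rot: [-179.8, 0.6, -2.0]
wrist_force: [-0.2, -0.1, -1.0]
opening: 0.0231
grasp_force: 43.6
```

move_arm(
  jaw=[0.9,0.9,0.9,0.9,0.9],
  delta_pos=[
    [-0.0085,0.022,0],
    [-0.0085,0.022,0],
    [-0.0085,0.022,0],
    [0,0,0],
    [0,0,0],
  ],
  yaw=[0.116,0.116,0.116,0,0],
)

```text
time: 15.05
ee_pos: [0.4026, 0.3114, 0.3425]
tcp_rot: [-179.8, 0.6, 17.7]
wrist_force: [0.3, -1.1, -0.4]
opening: 0.0231
grasp_force: 43.6
```

```bash
python3 look.py w5.png wing_hex:.18 narrow_hex:.052 oblong_pocket:.006 adaptor_tray:0 narrow_adaptor:.006 wide_adaptor:.006
```

```text
15.1 [0.40290562 0.31074059 0.34261537] [-179.85320324    0.60513896   17.59097864] [  37.56557314   -1.1723179    -3.11514162   88.57577041    0.34468103
 -160.02619018]
grasp pt [0.40122513 0.3106244  0.18762452] its px [320.01529536 341.52701805]
narrow_hex 0.95 [543.4  94.1] [0.54   0.1988 0.052 ]
narrow_hex 0.95 [502.8 213.4] [0.4568 0.1891 0.052 ]
narrow_hex 0.66 [346.4   2.4] [0.5489 0.3408 0.052 ]
oblong_pocket 0.81 [329.  130.2] [0.471  0.3255 0.006 ]
adaptor_tray 0.79 [292.5  77.8] [0.4997 0.3644 0.    ]
narrow_adaptor 0.9 [508.8  95. ] [0.5403 0.2008 0.006 ]
narrow_adaptor 0.87 [342.   16.5] [0.5509 0.3416 0.006 ]
narrow_adaptor 0.83 [478.1 198.2] [0.4577 0.1894 0.006 ]
wide_adaptor 0.68 [233.1  27.2] [0.5203 0.4158 0.006 ]
```

View pics/w5.png

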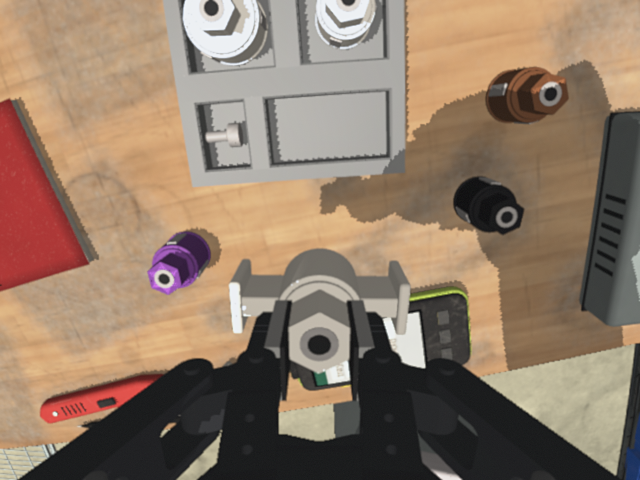

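The view shows the white narrow adaptor at (345,15) and the wide one at (222,25). The empty oblong has rim corners (264,98), (388,91), (389,158), (271,164); the held adaptor is clear.

Run:
```python
from h import *
m=camera_model('wrist'); im=cv2.imread('pics/w5.png')
P=[atz(m,p,.024)[:2] for p in [(264,98),(388,91),(389,158),(271,164)]]; P=np.array(P)
print(P.mean(0),[ (np.linalg.norm(P[i]-P[i-1]),np.degrees(np.arctan2(*(P[i]-P[i-1])[::-1]))) for i in range(4)])
q=atz(m,(194,187),.024)-atz(m,(405,171),.024); print(np.linalg.norm(q),np.degrees(np.arctan2(q[1],q[0])))
c=P.mean(0);
for yaw in [15,20,22]:
    a=np.radians(yaw);R=np.array([[np.cos(a),-np.sin(a)],[np.sin(a),np.cos(a)]])
    im2=im
def d(yaw,ctr,col):
    a=np.radians(yaw);R=np.array([[np.cos(a),-np.sin(a)],[np.sin(a),np.cos(a)]])
    L=np.array([proj(m,[*(ctr+R@[sx*.024,sy*.045]),.024]) for sx,sy in [(1,1),(1,-1),(-1,-1),(-1,1)]])
    cv2.polylines(im,[np.round(L).astype(int)],True,col)
d(20,c,(0,0,255)); cv2.imwrite('pics/w5c.png',cv2.resize(im[60:200,180:420],None,fx=3,fy=3))
```

```text
[0.47354921 0.32576126] [(np.float64(0.04775242898521317), np.float64(21.503354822220032)), (np.float64(0.08975974698051808), np.float64(-69.37471917285018)), (np.float64(0.04801322444392625), np.float64(-158.57254141933478)), (np.float64(0.08970053197157116), np.float64(110.45812266646502))]
0.16399858563079947 111.80458809323405
```

View pics/w5c.png

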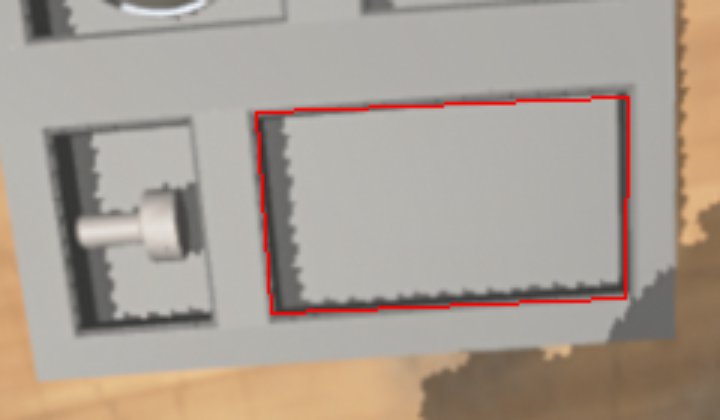

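move_arm(
  jaw=[0.9,0.9,0.9,0.9,0.9,0.9,0.9,0.9,0.9,0.9],
  delta_pos=[
    [0.0182,0.004,0],
    [0.0182,0.004,0],
    [0.0182,0.004,0],
    [0.018,0.004,0],
    [0,0,-0.02],
    [0,0,-0.02],
    [0,0,-0.02],
    [0,0,-0.02],
    [0,0,-0.016],
    [0,0,0],
  ],
  yaw=[0.031,0.031,0,0,0,0,0,0,0,0],
)

```text
time: 16.23
ee_pos: [0.4751, 0.3256, 0.243]
tcp_rot: [-179.9, 0.9, 21.1]
wrist_force: [-0.4, -0.5, -1.8]
opening: 0.0232
grasp_force: 43.8
```

move_arm(
  jaw=[0.9,0.9,0.9,0.9,0.9,0.9],
  delta_pos=[
    [0,0,-0.008],
    [0,0,-0.008],
    [0,0,-0.006],
    [0,0,-0.005],
    [0,0,0],
    [0,0,0],
  ],
  yaw=[0,0,0,0,0,0],
)

```text
time: 16.73
ee_pos: [0.4756, 0.3266, 0.2197]
tcp_rot: [-179.8, 0.6, 21.2]
wrist_force: [-0.2, 0.4, -0.8]
opening: 0.0228
grasp_force: 43.8
```

move_arm(
  jaw=[0.9,0.9,0.9,0.9,0.9],
  delta_pos=[
    [0,0,-0.002],
    [0,0,-0.0015],
    [0,0,-0.001],
    [0,0,0],
    [0,0,0],
  ],
  yaw=[0,0,0,0,0],
)

```text
time: 17.15
ee_pos: [0.4757, 0.3267, 0.2157]
tcp_rot: [-179.8, 0.6, 21.2]
wrist_force: [-1.1, -1.0, 2.5]
opening: 0.0234
grasp_force: 44.4
```

move_arm(
  jaw=[0.5,0,0,0,0,0,0,0,0,0],
  delta_pos=[
    [0,0,-0.0005],
    [0,0,0],
    [0,0,0],
    [0,0,0],
    [0,0,0],
    [0,0,0],
    [0,0,0.02],
    [0,0,0.03],
    [0,0,0.03],
    [0,0,0.03],
  ],
  yaw=[0,0,0,0,0,0,0,0,0,0],
)

```text
time: 17.98
ee_pos: [0.4754, 0.3265, 0.3258]
tcp_rot: [-179.8, 0.6, 21.2]
wrist_force: [-0.5, 0.0, -0.5]
opening: 0.0857
grasp_force: 0.0
```

move_arm(
  jaw=[0,0,0],
  delta_pos=[
    [0,0,0],
    [0,0,0],
    [0,0,0],
  ],
  yaw=[0,0,0],
)

```text
time: 18.23
ee_pos: [0.4756, 0.3266, 0.3241]
tcp_rot: [-179.8, 0.6, 21.2]
wrist_force: [-0.5, 0.5, -0.2]
opening: 0.0853
grasp_force: 0.0
```

```bash
python3 look.py w6.png wing_hex:.052 narrow_hex:.052 wing_adaptor:.006 narrow_adaptor:.006 wide_adaptor:.006
```

```text
18.2833 [0.4754807  0.3265285  0.32345879] [-179.85593389    0.6877472    21.18070797] [  34.42107938    8.1566045     4.56081258   87.0406805     0.29775285
 -166.76041775]
grasp pt [0.47360508 0.32621969 0.16847045] its px [318.11787907 341.33490711]
wing_hex 0.67 [319.3 237.3] [0.4775 0.3275 0.052 ]
narrow_hex 0.88 [344.1 127. ] [0.5503 0.3392 0.052 ]
narrow_hex 0.72 [155.2 358.6] [0.3377 0.4112 0.052 ]
narrow_hex 0.66 [477.8 325.7] [0.4554 0.1912 0.052 ]
wing_adaptor 0.67 [318.6 222.4] [0.4746 0.327  0.006 ]
narrow_adaptor 0.97 [335.7 124. ] [0.5495 0.3425 0.006 ]
narrow_adaptor 0.9 [458.3 296. ] [0.4568 0.1909 0.006 ]
narrow_adaptor 0.74 [177.  326.9] [0.3384 0.4102 0.006 ]
wide_adaptor 0.68 [229.1 125.6] [0.5203 0.4156 0.006 ]
```

View pics/w6.png

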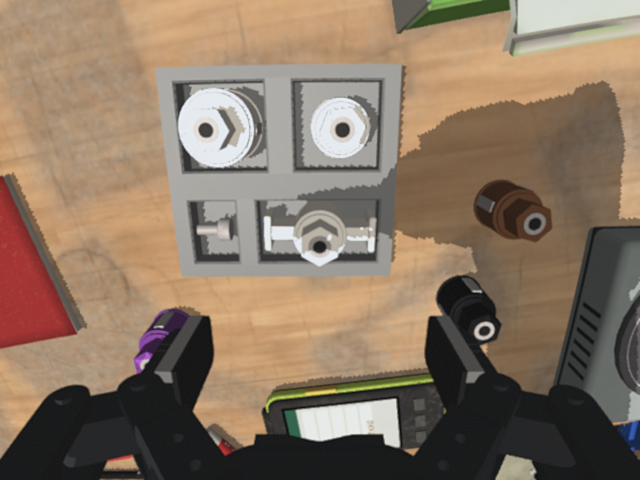

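The winged adaptor lies in the oblong pocket at about (319,235), let go of. The narrow adaptor is at (342,127), white in the right-hand square compartment. I'll descend a little for the hexagon's orientation.

move_arm(
  jaw=[0,0,0,0,0],
  delta_pos=[
    [0,0,-0.015],
    [0,0,-0.02],
    [0,0,-0.02],
    [0,0,0],
    [0,0,0],
  ],
  yaw=[0,0,0,0,0],
)

```text
time: 18.95
ee_pos: [0.4753, 0.3264, 0.2688]
tcp_rot: [-179.9, 0.7, 21.2]
wrist_force: [0.4, -0.3, 1.1]
opening: 0.0852
grasp_force: 0.0
```

```bash
python3 look.py w7.png narrow_hex:.052 narrow_adaptor:.006
python3 - <<'E'
from h import *
m=camera_model('wrist'); im=cv2.imread('pics/w7.png')
# rectified top-down view at z=.062 around (0.55,0.34), 10 px/mm, x up, y left
N=600; s=.0001
yy,xx=np.mgrid[0:N,0:N]; X=.55+(N/2-yy)*s; Y=.34+(N/2-xx)*s
R=np.array(m['R']);t=np.array(m['t']); W=np.stack([X,Y,np.full(X.shape,.062)],-1)@R.T+t
p=W[...,:2]/W[...,2:]; p=p*(1+m['k1']*(p**2).sum(-1,keepdims=True))
r=cv2.remap(im,(p[...,0]*m['fx']+m['cx']).astype(np.float32),(p[...,1]*m['fy']+m['cy']).astype(np.float32),cv2.INTER_CUBIC)
g=r.astype(float); g=np.clip((g-120)/135,0,1)**3*255
for k in range(0,N,100): cv2.line(g,(k,0),(k,8),(0,0,255)); cv2.line(g,(0,k),(8,k),(0,0,255))
cv2.imwrite('pics/w7c.png',g.astype(np.uint8))
E
```

```text
19.0 [0.47561106 0.32658601 0.27016953] [-179.83658971    0.61323372   21.17586449] [  34.41812812    8.45209963   -0.98810458   81.11929429    0.29953595
 -166.75832438]
grasp pt [0.47390447 0.32639897 0.11517903] its px [317.52343928 342.07315531]
narrow_hex 0.85 [513.7 366.8] [0.4592 0.1921 0.052 ]
narrow_hex 0.56 [348.1 132.9] [0.5484 0.3398 0.052 ]
narrow_hex 0.55 [576.4 246.6] [0.54   0.2008 0.052 ]
narrow_adaptor 0.91 [341.1 125.9] [0.5496 0.3412 0.006 ]
narrow_adaptor 0.85 [528.8 220.6] [0.5402 0.2041 0.006 ]
narrow_adaptor 0.7 [484.  328.6] [0.4578 0.1913 0.006 ]
```

View pics/w7c.png

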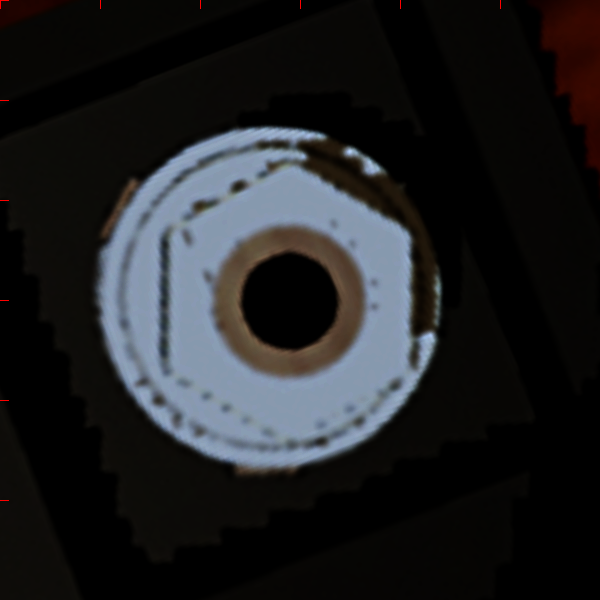

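The rectified crop shows the narrow hexagon centred at (289,301) px, i.e. world (0.550,0.341), with two flats facing ±y (body yaw ≡ 30° mod 60). I'll grip along y.

move_arm(
  jaw=[0,0,0,0,0,0,0,0,0,0],
  delta_pos=[
    [0.019,0.0035,0],
    [0.019,0.0035,0],
    [0.019,0.0035,0],
    [0.019,0.0035,0],
    [0,0,0],
    [0,0,-0.015],
    [0,0,-0.015],
    [0,0,-0.015],
    [0,0,-0.01],
    [0,0,0],
  ],
  yaw=[-0.1,-0.1,-0.1,-0.07,0,0,0,0,0,0],
)

```text
time: 19.93
ee_pos: [0.551, 0.3404, 0.213]
tcp_rot: [-179.9, 0.7, 0.0]
wrist_force: [-0.1, -0.2, -1.2]
opening: 0.0853
grasp_force: 0.0
```

move_arm(
  jaw=[0.5,0.9,0.9,0.9,0.9,0.9,0.9,0.9],
  delta_pos=[
    [0,0,0],
    [0,0,0],
    [0,0,0],
    [0,0,0],
    [0,0,0],
    [0,0,0],
    [0,0,0],
    [0,0,0],
  ],
  yaw=[0,0,0,0,0,0,0,0],
  force=50,
)

```text
time: 20.6
ee_pos: [0.5518, 0.3407, 0.2156]
tcp_rot: [-179.8, 0.5, -0.0]
wrist_force: [-0.5, -0.5, 5.7]
opening: 0.0225
grasp_force: 51.2
```

move_arm(
  jaw=[0.9,0.9,0.9,0.9,0.9,0.9],
  delta_pos=[
    [0,0,0.01],
    [0,0,0.02],
    [0,0,0.03],
    [0,0,0.03],
    [0,0,0.03],
    [0,0,0.025],
  ],
  yaw=[0,0,0,0,0,0],
)

```text
time: 21.1
ee_pos: [0.5514, 0.3405, 0.3624]
tcp_rot: [-179.8, 0.5, -0.0]
wrist_force: [1.1, 1.1, -0.5]
opening: 0.0229
grasp_force: 50.1
```

move_arm(
  jaw=[0.9,0.9,0.9,0.9,0.9,0.9,0.9,0.9,0.9,0.9],
  delta_pos=[
    [-0.0063,-0.025,0],
    [-0.0063,-0.025,0],
    [-0.0063,-0.025,0],
    [-0.0063,-0.025,0],
    [-0.0063,-0.025,0],
    [-0.0063,-0.025,0],
    [-0.0063,-0.025,0],
    [-0.0063,-0.025,0],
    [-0.0063,-0.025,0],
    [-0.0063,-0.025,0],
  ],
  yaw=[-0.12,-0.12,-0.12,-0.12,-0.12,-0.12,-0.12,-0.12,-0.12,-0.12],
)

```text
time: 21.93
ee_pos: [0.4879, 0.0895, 0.3602]
tcp_rot: [-179.8, 0.6, -69.1]
wrist_force: [0.4, -0.6, -0.1]
opening: 0.0227
grasp_force: 50.2
```

move_arm(
  jaw=[0.9,0.9,0.9],
  delta_pos=[
    [0,0,0],
    [0,0,0],
    [0,0,0],
  ],
  yaw=[0,0,0],
)

```text
time: 22.18
ee_pos: [0.4886, 0.0907, 0.3601]
tcp_rot: [-179.8, 0.6, -68.7]
wrist_force: [-0.3, 0.7, -1.7]
opening: 0.0227
grasp_force: 50.3
```

```bash
python3 look.py w8.png spindle_tip:.093 spindle:.062 narrow_hex:.195
python3 - <<'E'
from h import *
m=camera_model('wrist'); im=cv2.imread('pics/w8.png')
def rect(z,cx,cy,N=400,s=.00012):
    yy,xx=np.mgrid[0:N,0:N]; X=cx+(N/2-yy)*s; Y=cy+(N/2-xx)*s
    R=np.array(m['R']);t=np.array(m['t']); W=np.stack([X,Y,np.full(X.shape,z)],-1)@R.T+t
    p=W[...,:2]/W[...,2:]; p=p*(1+m['k1']*(p**2).sum(-1,keepdims=True))
    return cv2.remap(im,(p[...,0]*m['fx']+m['cx']).astype(np.float32),(p[...,1]*m['fy']+m['cy']).astype(np.float32),cv2.INTER_CUBIC)
a=rect(.084,.514,.0255); 
for k in range(0,400,50): cv2.line(a,(k,0),(k,6),(0,0,255)); cv2.line(a,(0,k),(6,k),(0,0,255))
b=cv2.resize(im,(400,300)); b=cv2.copyMakeBorder(b,0,100,0,0,0)
cv2.imwrite('pics/w8c.png',np.hstack([a,b]))
E
```

```text
22.2333 [0.48873838 0.09104211 0.35987833] [-179.82139735    0.60689891  -68.68189565] [  10.41074501   -2.99041993   -2.97457092   89.9553052     0.62972898
 -100.90608069]
grasp pt [0.48859162 0.0927472  0.20488778] its px [320.58464779 341.23390668]
spindle_tip 0.97 [324.1 135.7] [0.5122 0.0259 0.093 ]
spindle 0.84 [321.3 128.7] [0.5148 0.0238 0.062 ]
spindle 0.44 [195.8 450.7] [0.5202 0.3452 0.062 ]
spindle 0.28 [317.3 284.4] [0.4749 0.1345 0.062 ]
narrow_hex 0.96 [318.9 337. ] [0.4876 0.0973 0.195 ]
narrow_hex 0.81 [219.2 313.4] [0.5298 0.1018 0.195 ]
```

View pics/w8c.png

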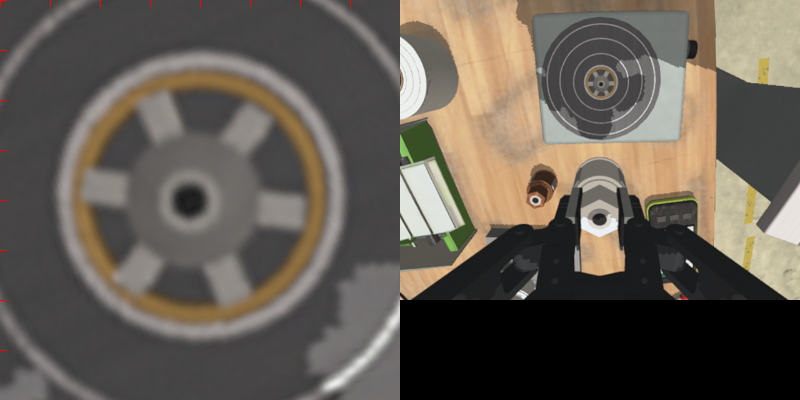

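The rectified crop shows the bare spindle at (193,198) px, i.e. (0.514,0.0263), with splines at yaw ≈22.8° mod 60. I'll align the tool to −67.2° and descend.

move_arm(
  jaw=[0.9,0.9,0.9,0.9,0.9,0.9,0.9,0.9,0.9,0.9],
  delta_pos=[
    [0.0085,-0.022,0],
    [0.0085,-0.022,0],
    [0.0085,-0.0225,0],
    [0,0,0],
    [0,0,-0.015],
    [0,0,-0.015],
    [0,0,-0.015],
    [0,0,-0.008],
    [0,0,-0.006],
    [0,0,0],
  ],
  yaw=[0.026,0,0,0,0,0,0,0,0,0],
)

```text
time: 23.22
ee_pos: [0.5139, 0.0246, 0.2996]
tcp_rot: [-179.9, 0.6, -67.2]
wrist_force: [-0.3, -0.5, -0.9]
opening: 0.0231
grasp_force: 50.3
```

move_arm(
  jaw=[0.9,0.9,0.9,0.9,0.9,0.9],
  delta_pos=[
    [0,0,-0.003],
    [0,0,-0.003],
    [0,0,-0.003],
    [0,0,-0.002],
    [0,0,0],
    [0,0,0],
  ],
  yaw=[0,0,0,0,0,0],
)

```text
time: 23.72
ee_pos: [0.5142, 0.0238, 0.2894]
tcp_rot: [-179.9, 0.5, -67.3]
wrist_force: [1.7, -5.8, -2.4]
opening: 0.0227
grasp_force: 52.2
```

move_arm(
  jaw=[0.9,0.9,0.9,0.9,0.9,0.9],
  delta_pos=[
    [0,-0.001,0],
    [0,-0.0005,-0.002],
    [0,0,-0.003],
    [0,0,-0.003],
    [0,0,0],
    [0,0,0],
  ],
  yaw=[0,0,0,0,0,0],
)

```text
time: 24.22
ee_pos: [0.514, 0.0227, 0.2814]
tcp_rot: [-179.9, 0.6, -67.3]
wrist_force: [0.1, 0.3, -1.2]
opening: 0.0226
grasp_force: 51.4
```

move_arm(
  jaw=[0.9,0.9,0.9,0.9,0.9,0.9],
  delta_pos=[
    [0,0,-0.002],
    [0,0,-0.002],
    [0,0,-0.002],
    [0,0,-0.002],
    [0,0,0],
    [0,0,0],
  ],
  yaw=[0,0,0,0,0,0],
)

```text
time: 24.72
ee_pos: [0.5141, 0.0227, 0.2744]
tcp_rot: [-179.8, 0.6, -67.3]
wrist_force: [-1.6, 0.7, 6.6]
opening: 0.0229
grasp_force: 52.9
```

Collar is being pressed (7 N). I go on until the force rises sharply at the platter.

move_arm(
  jaw=[0.9,0.9,0.9,0.9,0.9],
  delta_pos=[
    [0,0,-0.0015],
    [0,0,-0.0015],
    [0,0,-0.001],
    [0,0,0],
    [0,0,0],
  ],
  yaw=[0,0,0,0,0],
)

```text
time: 25.13
ee_pos: [0.514, 0.0227, 0.2716]
tcp_rot: [-179.7, 0.6, -67.3]
wrist_force: [-4.5, 0.4, 14.9]
opening: 0.0227
grasp_force: 54.5
```

move_arm(
  jaw=[0.9,0.9,0.9,0.9,0.9],
  delta_pos=[
    [0,0,-0.001],
    [0,0,-0.001],
    [0,0,0],
    [0,0,0],
    [0,0,0],
  ],
  yaw=[0,0,0,0,0],
)

```text
time: 25.55
ee_pos: [0.5138, 0.0227, 0.2715]
tcp_rot: [-179.6, 0.5, -67.3]
wrist_force: [-10.4, -0.1, 30.1]
opening: 0.0229
grasp_force: 57.4
```

move_arm(
  jaw=[0.9,0.9,0.9,0.9,0.9,0.9],
  delta_pos=[
    [-0.0006,0,0],
    [0,0,0.0005],
    [0,0,0],
    [0,0,0],
    [0,0,0],
    [0,0,0],
  ],
  yaw=[0,0,0,0,0,0],
)

```text
time: 26.05
ee_pos: [0.5136, 0.0227, 0.2715]
tcp_rot: [-179.6, 0.5, -67.3]
wrist_force: [-6.8, 0.2, 24.4]
opening: 0.0228
grasp_force: 56.3
```

Run:
```python
from h import *
m=camera_model('scene'); im=camera('scene')
for n,z in [('wing_adaptor',.006),('narrow_adaptor',.062),('narrow_hex',.108),('wide_adaptor',.006)]:
    for r in pinpoint('scene',n)[:4]: print(n,round(r['confidence'],2),np.round(r['xy']),np.round(atz(m,r['xy'],z),4))
a=cv2.resize(im[180:300,310:470],(480,360)); b=cv2.resize(im[270:390,180:285],(315,360)); save('fin.png',np.hstack([a,b]))
```

```text
wing_adaptor 0.85 [272. 325.] [0.4732 0.3306 0.006 ]
wing_adaptor 0.67 [273. 325.] [0.4699 0.3287 0.006 ]
narrow_adaptor 0.91 [318. 288.] [0.4715 0.2234 0.062 ]
narrow_adaptor 0.87 [387. 251.] [0.5106 0.0355 0.062 ]
narrow_adaptor 0.64 [262. 389.] [0.2842 0.4234 0.062 ]
narrow_hex 0.77 [336. 291.] [0.4004 0.2212 0.108 ]
narrow_hex 0.74 [258. 373.] [0.2818 0.4286 0.108 ]
narrow_hex 0.7 [316. 272.] [0.4701 0.2273 0.108 ]
narrow_hex 0.64 [389. 234.] [0.5088 0.0326 0.108 ]
wide_adaptor 0.7 [225. 323.] [0.5217 0.414  0.006 ]
wide_adaptor 0.66 [250. 326.] [0.4904 0.371  0.006 ]
wide_adaptor 0.4 [270. 326.] [0.4725 0.3349 0.006 ]
```

View pics/fin.png

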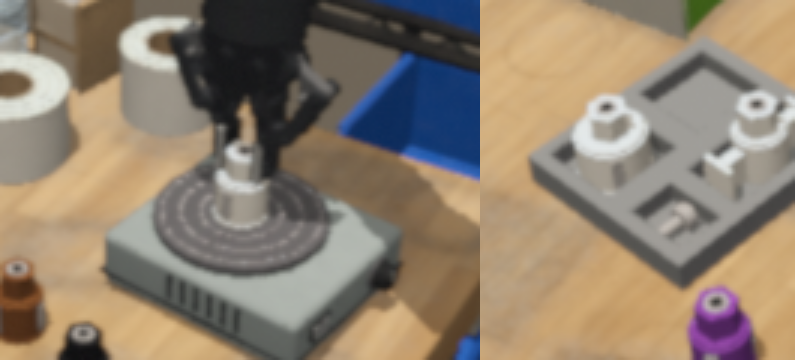

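The narrow adaptor sits down on the platter at (242,195) in the crop, held by the fingers. The winged one lies in the oblong pocket at (755,140), and the wide one is untouched at (610,140). I'm handing in the job.

```bash
python3 -c "
from workcell import bot
print(bot.job_done())"
```

```text
the job is handed in; nothing more can be done
None
```

The two-winged adaptor is set down flat in the oblong compartment, and the narrow adaptor is meshed on the spindle, held against the platter with about 24 N; I handed the job in at about 26 s, but no verdict came back.

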